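# Take the brown egg's temperature

## Robot

A 6-joint arm with a two-finger parallel gripper is mounted at the origin on the work surface. World frame = base frame: x ahead of the robot, y to its left, z up, the work surface at z = 0. Lengths are in m, angles in rad, forces in N, time in s.
With the tool pointing down it reaches from about 0.375 to 0.9 m from the base axis. Payload 3.1 kg.
Tool frame: the origin (TCP) lies at the very end of the fingers, on their centre line; the grasp point (between the pads) lies 19 mm behind it; z points along the fingers, y is the direction in which the jaws open and shut (so a half turn about z gives the same grasp; the last joint's range is limited). The gripper opens to 85 mm and grips with 20 to 120 N. Pads are 22 mm wide; open, the fingers measure 114 mm over their backs; the gripper's body (76 mm by 85 mm) begins 54 mm behind the grasp point. The pads swing forward as they close: fully open they stand 13 mm farther back than shut.
Start: joints at [1.034, 0.527, 1.433, -0, 1.181, -0.178], TCP at [0.219, 0.585, 0.231] pointing down, gripper open.
Joint ranges: [-3.08, 3.08], [-0.75, 2.2], [0.22, 2.44], [-1.43, 4.57], [0, 2.65], [-2.85, 2.85]. Speed limits (rad/s): [2.79, 2.79, 3.14, 3.14, 3.14, 3.14].

## Interface

Orientations are given as a unit quaternion [x, y, z, w].
In Python, from station import manip gives the robot as it stands.
- The arm moves only by the tool send_rows, never from a script. Its argument "motion" is a list of rows, each an object with "gripper": the finger opening in mm, from 0 to 85.4; "travel": the shift along the tool's x, y, z in mm, a list of three; "rotation": the turn, a rotation vector about the tool's x, y, z in degrees, a list of three. In form: [{"gripper": gripper, "travel": [x, y, z], "rotation": [ax, ay, az]}, ...]. A call has 1 to 12 rows; each row shifts and turns the commanded pose from where the row before left it, along the tool's axes as they then stand; what a row does not reach is not made up. A row lasts 1/12 s, in which the tool goes at most 41.7 mm and 7.16 degrees, less where a joint would pass 70% of its speed; a pose out of reach is approached as far as the arm can. A call is refused whole if a number of a shift passes 41.7 or a number of a turn 7.16, either way. A call with a gripper value outside its range is refused whole. The fingers move at their own pace and stop on an object; "newtons" is the grip in N (left out, the last holds). Time passes only in rows, so rows that do not move let the fingers close. It gives the time, the measured TCP pose, the force and the opening at its end, in the units of the state.
- manip.sense(): the state, without advancing time (a new reading comes with each control period).
- manip.snapshot(name): name is "scene" or "top" or "wrist"; returns the picture (400x640x3 uint8, red, green, blue); there is no depth.
- manip.calibration(name): a dict with "fx", "fy", "cx", "cy" (pixels), "k1" (the pictures are not rectified: a ray, as slopes to the right and down, at radius r is drawn at 1 + k1 r^2 times it, then the intrinsics apply), "cam_to_world" (4x4, takes a point from camera to world coordinates). Camera axes: x right, y down, z forward; pixel columns grow to the right and rows downward; lengths in m; the calibration is good to about 2 mm. A picture is of the moment at which its call begins: read the wrist's pose just before it. calibration takes no time and is no camera call; for the wrist camera it gives the pose at the moment of the call.
- manip.sign_off(): hands the job in, once; it reports no verdict.
The state is a dict: "t": time; "q": joint angles; "qd": joint speeds; "tau": joint torques, N m; "tcp_pos": TCP position; "tool_rot": TCP orientation; "force": force on the tool from outside, world axes, zero at the start; "ft_torque": the same for the moment, N m; "finger_gap": opening from 0.0 (shut) to 1.0 (fully open).
Only numpy, scipy, OpenCV 4.12 (cv2) and the standard library are available. Lean on these libraries where they do the work, as an engineer would, in place of code of your own. Each camera call takes 0.05 s, during which the arm holds its last target. There are 200 camera calls.

## Task

Pick up the orange and black infrared thermometer, and aim its downward-looking lens at the top of the brown egg, centred over it and about 4 cm above the shell; hold it level and still there for two seconds. Take no reading of the white egg in the other cup, do not touch either of these eggs or shift the egg cups, and finally lay the thermometer gently back without dropping it, flat on the middle of its blue mat, and let go.

Things in the scene. Friction and masses are not known exactly. Their poses are not given: they have to be found in the camera images.
- thermometer: 160 g infrared thermometer lying on the mat: black handle, orange neck, round orange head. Origin: centre of the lens, under the head. x: from handle to head; z: up; lens looks along -z. Handle: x -195 to -60 mm, 30 mm wide (y), z -12 to +24; balances near x -97, grip it there across y. Neck 26 wide. Head 48 across, z 0 to 44. Lying flat, the lens is 12 mm above the mat.
- brown_egg: Brown hen's egg standing in a green egg cup, 74 mm tall in all (cup 48 mm wide, 34 mm high; egg 44 mm wide); egg and cup are one loose thing. Origin: centre of the cup's foot, on the counter; z up along the egg's axis, the egg's top at z = 74 mm. It and the white egg may be in either place.
- white_egg: White hen's egg standing in a green egg cup, 74 mm tall in all (cup 48 mm wide, 34 mm high; egg 44 mm wide); egg and cup are one loose thing. Origin: centre of the cup's foot, on the counter; z up along the egg's axis, the egg's top at z = 74 mm.
- mat: Blue mat fixed to the counter, 280 mm long (its x) by 160 mm (its y), 6 mm thick. Origin: centre of its underside, on the counter; z up. The thermometer starts on it, pointing roughly along the mat's x, away from the robot.
Mind the look-alikes: they are no part of the job. Leave any green look-alike of the thermometer alone. Leave any purple look-alike of the white_egg alone.

How it is judged:
By the outcome, as a careful person would: the job done as asked, in the order asked, and still so for the second after the job is handed in, with the robot touching nothing.
It also fails if it takes over 54 s, if anything falls off the work surface, if the arm or the gripper's body presses on something with over 40 N, if the wrist force passes 120 N, or if a joint passes its speed limit or range.

## Working session

There is one attempt and no reset: what is moved stays moved. The work goes in short steps, Python scripts to look and compute and a tool call to move; the robot and the scene stay as the last step left them, time stands still between calls to the robot, and variables do not carry over. Pictures are saved under pics/ and viewed, about 8 in all and at most 12, crops included, and the job is handed in when it is done.

Besides the shell and the picture viewer there is one more tool, called after ">>>" as name(argument=value, ...), one argument or row to a line, values as JSON. send_rows: Moves the arm, as the interface text tells. Its arguments: {"type":"object","properties":{"motion":{"type":"array","items":{"type":"object","properties":{"gripper":{"type":"number"},"travel":{"type":"array","items":{"type":"number"}},"rotation":{"type":"array","items":{"type":"number"}}}}},"newtons":{"type":"number"}},"required":["motion"]}

```bash
mkdir -p pics; cat > h.py <<'E'
import numpy as np, cv2
from station import manip
def snap(n,f):
    c=manip.calibration(n); im=manip.snapshot(n); cv2.imwrite('pics/'+f,im[:,:,::-1]); return im,c
def ray(c,u,v):
    K=np.array([[c['fx'],0,c['cx']],[0,c['fy'],c['cy']],[0,0,1.]])
    p=cv2.undistortPoints(np.array([[[u,v]]],float),K,np.array([c['k1'],0,0,0,0.]))[0,0]
    T=np.array(c['cam_to_world']); return T[:3,3],T[:3,:3]@np.array([p[0],p[1],1])
def onplane(c,u,v,z):
    o,d=ray(c,u,v); return o+d*(z-o[2])/d[2]
E
python3 - <<'E'
from h import *
a,c=snap('top','top0.png'); b,d=snap('scene','scene0.png')
print(c,d,manip.sense())
E
```

```text
{'fx': 403.75847157090084, 'fy': 403.75847157090084, 'cx': 321.1043460732396, 'cy': 193.46696980096027, 'k1': -0.10149431020757627, 'cam_to_world': array([[-0.01971217, -0.99480337,  0.09988837,  0.40380335],
       [-0.99976348,  0.01869457, -0.0111132 , -0.00501753],
       [ 0.00918808, -0.1000838 , -0.99493659,  1.02634698],
       [ 0.        ,  0.        ,  0.        ,  1.        ]])} {'fx': 463.19817480969266, 'fy': 463.19817480969266, 'cx': 322.0144431711775, 'cy': 196.78086099568688, 'k1': -0.1335314667279218, 'cam_to_world': array([[ 0.31986515,  0.789233  , -0.52421137,  1.01327652],
       [ 0.94745098, -0.26923941,  0.17276223, -0.17444776],
       [-0.00478871, -0.55192519, -0.83387988,  0.85805104],
       [ 0.        ,  0.        ,  0.        ,  1.        ]])} {'t': 0.1, 'q': array([ 1.03452047e+00,  5.28380615e-01,  1.43376412e+00, -1.79434292e-05,
        1.18142195e+00, -1.78508767e-01]), 'qd': array([-0.00077006, -0.00090724, -0.00275435, -0.00013212, -0.00097937,
       -0.00113632]), 'tau': array([-6.02190030e-04, -4.43307388e+01, -1.78585374e+01, -2.85242686e-04,
        3.85366991e-03, -4.04900604e-06]), 'tcp_pos': array([0.21851221, 0.58486913, 0.23043013]), 'tool_rot': array([ 1.77927599e-01,  9.84043086e-01, -9.27548747e-04, -3.37516847e-04]), 'force': array([ 0.10370215, -0.31308643, -0.52081726]), 'ft_torque': array([-0.01978942,  0.01164202,  0.02827192]), 'finger_gap': 1.0036616754841907}
```

View pics/top0.png

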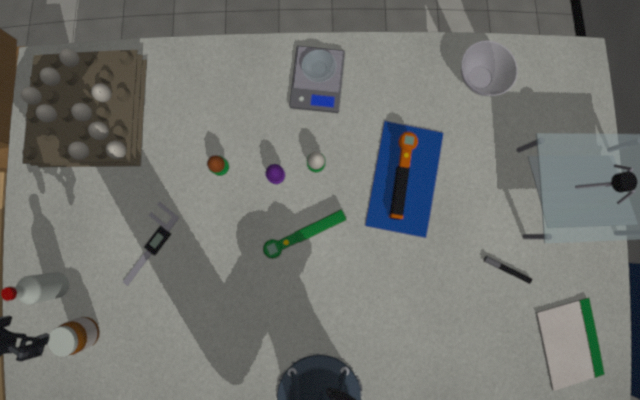

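View pics/scene0.png

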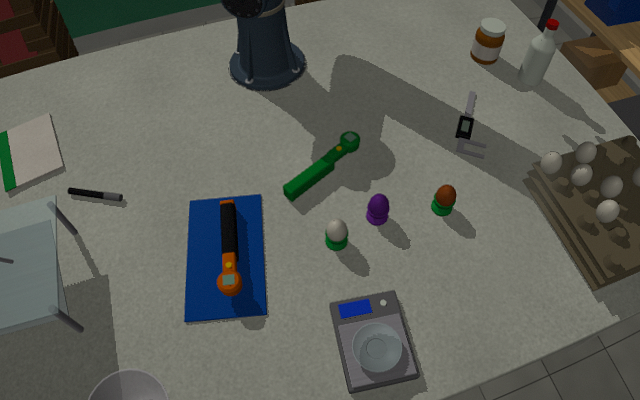

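The top view shows the thermometer head at (408,142), its handle end at (398,215), the brown egg at (217,163), the white egg at (316,161) and the purple one at (275,173). The mat is blue, with its centre near (405,179).

```bash
cat > m.py <<'E'
from h import *
t=cv2.imread('pics/top0.png'); s=cv2.imread('pics/scene0.png')
ct,cs=manip.calibration('top'),manip.calibration('scene')
def mask(im,lo,hi,box):
    m=cv2.inRange(cv2.cvtColor(im,cv2.COLOR_BGR2HSV),lo,hi); k=np.zeros_like(m); x0,y0,x1,y1=box; k[y0:y1,x0:x1]=255; return m&k
def cen(m):
    n,l,st,c=cv2.connectedComponentsWithStats(m); i=1+np.argmax(st[1:,4]); return c[i],st[i]
def tri(p,q):
    (o1,d1),(o2,d2)=ray(ct,*p),ray(cs,*q)
    x=np.linalg.lstsq(np.c_[d1,-d2],o2-o1,rcond=None)[0]; a,b=o1+d1*x[0],o2+d2*x[1]; return (a+b)/2,np.linalg.norm(a-b)
OR=((3,120,50),(25,255,255))
p=cen(mask(t,(0,100,40),(14,255,255),(200,145,235,180))); q=cen(mask(s,(0,100,40),(14,255,255),(425,175,465,212)))
print('brown',p,q,tri(p[0],q[0]),onplane(ct,*p[0],.055))
W=((0,0,110),(60,70,255))
p=cen(mask(t,(10,0,150),(60,60,255),(306,150,327,172)));print('white',p,onplane(ct,*p[0],.055))
m=mask(t,(100,120,40),(125,255,255),(355,110,450,245))
cn=max(cv2.findContours(m,0,2)[0],key=cv2.contourArea);bx=cv2.boxPoints(cv2.minAreaRect(cn));W4=np.array([onplane(ct,*b,.006) for b in bx]);print('mat',bx,W4,W4.mean(0))
m=mask(t,*OR,(385,125,425,165));print('orange',cen(m))
m2=cv2.inRange(t,(0,0,0),(45,45,45));k=np.zeros_like(m2);k[160:222,382:415]=255;m2&=k
c,st=cen(m2);print('black',c,st)
cn=max(cv2.findContours(m2,0,2)[0],key=cv2.contourArea);r=cv2.minAreaRect(cn);print(r)
bb=cv2.boxPoints(r);print([onplane(ct,*x,.042).round(4) for x in bb],onplane(ct,*c,.042))
cv2.imwrite('pics/crop.png',cv2.resize(np.hstack([t[110:245,350:455],cv2.cvtColor(m|m2,8)[110:245,350:455]]),None,fx=3.5,fy=3.5))
E
python3 m.py
```

```text
brown (array([215.2408377 , 163.19895288]), array([208, 156,  16,  16, 191], dtype=int32)) (array([445.72507553, 194.93957704]), array([436, 185,  20,  21, 331], dtype=int32)) (array([0.58259047, 0.24462697, 0.04482287]), np.float64(0.00024059625627214889)) [0.58069115 0.24192274 0.055     ]
white (array([317.74358974, 161.25641026]), array([314, 156,   9,  11,  78], dtype=int32)) [ 0.58041965 -0.00922799  0.055     ]
mat [[364.85263  225.65707 ]
 [384.1132   121.099785]
 [444.28195  132.1835  ]
 [425.0214   236.74078 ]] [[ 0.42242973 -0.12533591  0.006     ]
 [ 0.6926494  -0.18431926  0.006     ]
 [ 0.66145959 -0.34214986  0.006     ]
 [ 0.39088003 -0.2780477   0.006     ]] [ 0.54185469 -0.23246318  0.006     ]
orange (array([406.22988506, 148.45689655]), array([399, 132,  19,  33, 348], dtype=int32))
black [398.91877256 190.34476534] [390 166  18  48 554]
((399.0399475097656, 190.21998596191406), (12.0208158493042, 47.65899658203125), 8.13010311126709)
[array([ 0.4515, -0.1832,  0.042 ]), array([ 0.5682, -0.2044,  0.042 ]), array([ 0.5634, -0.234 ,  0.042 ]), array([ 0.4467, -0.2124,  0.042 ])] [ 0.50675979 -0.20803413  0.042     ]
```

View pics/crop.png

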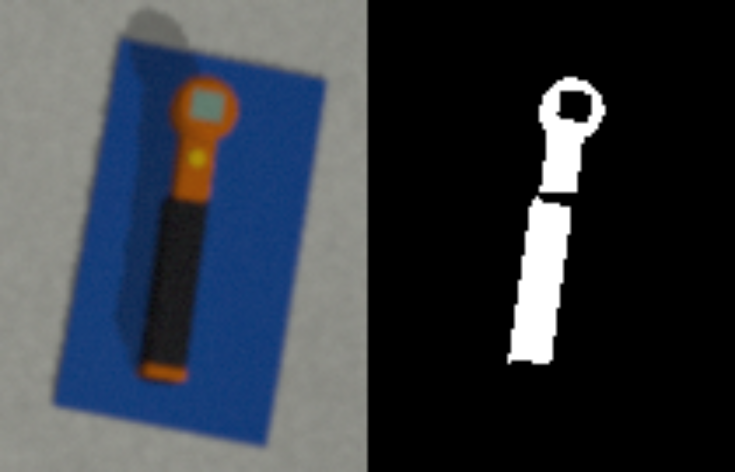

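The crop shows the thermometer clean on the mat, with its head centre near full-image pixel (408.6,141.1) and the black handle masked well. I'll work out its pose and the approach move.

```bash
cat > go.py <<'E'
from h import *
from scipy.spatial.transform import Rotation as R
import sys
# usage: go.py x y z yaw(tool y axis heading, deg): tool-frame travel mm and turn needed
def go(x,y,z,yaw):
    s=manip.sense(); r=R.from_quat(s['tool_rot']); a=np.radians(yaw)
    g=R.from_matrix(np.c_[[np.sin(a),-np.cos(a),0],[np.cos(a),np.sin(a),0],[0,0,-1]]) 
    if np.linalg.det(g.as_matrix())<0: print('bad')
    print('t',s['t'],'tcp',s['tcp_pos'].round(4),'gap',s['finger_gap'].round(3),'F',s['force'].round(1))
    M=r.as_matrix(); print('toolx',M[:,0].round(3),'tooly',M[:,1].round(3))
    print('travel(current axes)',(r.inv().apply(np.array([x,y,z])-s['tcp_pos'])*1e3).round(1),'rot',np.degrees((r.inv()*g).as_rotvec()).round(2),'travel(goal axes)',(g.inv().apply(np.array([x,y,z])-s['tcp_pos'])*1e3).round(1))
if __name__=='__main__': go(*map(float,sys.argv[1:]))
E
sed -i 's/\[np.sin(a),-np.cos(a),0\]/[-np.sin(a),np.cos(a),0]/' go.py
python3 - <<'E'
from h import *
c=manip.calibration('top'); h=onplane(c,408.6,141.1,.062)
print('head',h); b=np.array([.5075,-.2085]); 
d=h[:2]-b; print(np.degrees(np.arctan2(d[1],d[0])),np.linalg.norm(d)); u=d/np.linalg.norm(d)
print('grip',h[:2]-.097*u,'rear',onplane(c,397,217,.042))
E
python3 go.py .53 -.207 .25 80
```

```text
head [ 0.6256976  -0.23298495  0.062     ]
-11.703441538087544 0.12070702657297379
grip [ 0.53071417 -0.21330888] rear [ 0.44119999 -0.20078682  0.042     ]Traceback (most recent call last):
  File "go.py", line 12, in <module>
    if __name__=='__main__': go(*map(float,sys.argv[1:]))
                             ~~^^^^^^^^^^^^^^^^^^^^^^^^^^
  File "go.py", line 9, in go
    print('t',s['t'],'tcp',s['tcp_pos'].round(4),'gap',s['finger_gap'].round(3),'F',s['force'].round(1))
                                                       ^^^^^^^^^^^^^^^^^^^^^
AttributeError: 'float' object has no attribute 'round'
```

```bash
sed -i "s/s\['finger_gap'\].round(3)/round(s['finger_gap'],3)/" go.py; python3 go.py .53 -.21 .25 79
```

```text
t 0.1 tcp [0.2185 0.5849 0.2304] gap 1.004 F [ 0.1 -0.3 -0.5]
toolx [-0.937  0.35   0.   ] tooly [ 0.35   0.937 -0.002]
travel(current axes) [-570.1 -635.5  -18.5] rot [-0.11 -0.03 -9.5 ] travel(goal axes) [-457.4 -720.8  -19.6]
```

>>> send_rows(
  motion=[
    {"gripper": 85,"travel": [0,0,0],"rotation": [0,0,-4.75]},
    {"gripper": 85,"travel": [0,0,0],"rotation": [0,0,-4.75]},
    {"gripper": 85,"travel": [-19,-30,-1],"rotation": [0,0,0]},
    {"gripper": 85,"travel": [-19,-30,-1],"rotation": [0,0,0]},
    {"gripper": 85,"travel": [-19,-30,-1],"rotation": [0,0,0]},
    {"gripper": 85,"travel": [-19,-30,-1],"rotation": [0,0,0]},
    {"gripper": 85,"travel": [-19,-30,-1],"rotation": [0,0,0]},
    {"gripper": 85,"travel": [-19,-30,-1],"rotation": [0,0,0]},
    {"gripper": 85,"travel": [-19,-30,-1],"rotation": [0,0,0]},
    {"gripper": 85,"travel": [-19,-30,-1],"rotation": [0,0,0]},
    {"gripper": 85,"travel": [-19,-30,-1],"rotation": [0,0,0]},
    {"gripper": 85,"travel": [-19,-30,-1],"rotation": [0,0,0]},
  ],
)

```text
t: 1.1
tcp_pos: [0.3481, 0.253, 0.2412]
tool_rot: [0.096, 0.995, -0.0, -0.0]
force: [0.8, 0.9, -0.3]
finger_gap: 0.992
```

>>> send_rows(
  motion=[
    {"gripper": 85,"travel": [-19,-30,-1],"rotation": [0,0,0]},
    {"gripper": 85,"travel": [-19,-30,-1],"rotation": [0,0,0]},
    {"gripper": 85,"travel": [-19,-30,-1],"rotation": [0,0,0]},
    {"gripper": 85,"travel": [-19,-30,-1],"rotation": [0,0,0]},
    {"gripper": 85,"travel": [-19,-30,-1],"rotation": [0,0,0]},
    {"gripper": 85,"travel": [-19,-30,-1],"rotation": [0,0,0]},
    {"gripper": 85,"travel": [-19,-30,-1],"rotation": [0,0,0]},
    {"gripper": 85,"travel": [-19,-30,-1],"rotation": [0,0,0]},
    {"gripper": 85,"travel": [-19,-30,-1],"rotation": [0,0,0]},
    {"gripper": 85,"travel": [-19,-30,-1],"rotation": [0,0,0]},
    {"gripper": 85,"travel": [-19,-30,0],"rotation": [0,0,0]},
    {"gripper": 85,"travel": [-19,-30,0],"rotation": [0,0,0]},
  ],
)

```text
t: 2.1
tcp_pos: [0.5033, -0.1439, 0.2511]
tool_rot: [0.096, 0.995, 0.0, -0.0]
force: [-0.2, 0.9, -0.8]
finger_gap: 0.996
```

>>> send_rows(
  motion=[
    {"gripper": 85,"travel": [-19,-30,0],"rotation": [0,0,0]},
    {"gripper": 85,"travel": [0,-15,0],"rotation": [0,0,0]},
    {"gripper": 85,"travel": [0,0,0],"rotation": [0,0,0]},
    {"gripper": 85,"travel": [0,0,0],"rotation": [0,0,0]},
  ],
)

```text
t: 2.43
tcp_pos: [0.5127, -0.1902, 0.2506]
tool_rot: [0.097, 0.995, 0.001, -0.001]
force: [-0.3, 1.2, -0.8]
finger_gap: 0.996
```

```bash
python3 go.py .53 -.21 .25 79; python3 - <<'E'
from h import *
im,c=snap('wrist','w1.png'); print(c['cam_to_world'].round(3)); np.save('w1.npy',c['cam_to_world']); print({k:c[k] for k in('fx','cx','cy','k1')})
E
```

```text
t 2.4333 tcp [ 0.5127 -0.1902  0.2506] gap 0.996 F [-0.3  1.2 -0.8]
toolx [-0.981  0.193  0.002] tooly [0.193 0.981 0.001]
travel(current axes) [-20.8 -16.    0.5] rot [ 0.07 -0.1  -0.12] travel(goal axes) [-20.8 -16.1   0.6]
[[ 0.192  0.943  0.27   0.444]
 [ 0.981 -0.185 -0.052 -0.177]
 [ 0.001  0.275 -0.961  0.393]
 [ 0.     0.     0.     1.   ]]
{'fx': 295.83057725636775, 'cx': 318.22717783556334, 'cy': 197.75835891351355, 'k1': -0.027099111469035292}
```

View pics/w1.png

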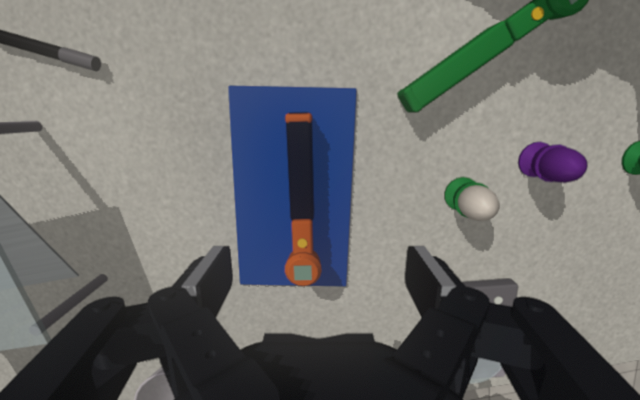

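The wrist view is clear. The mat corners are near (230,86), (356,88), (347,286) and (240,284), the handle runs from (298,115) to (301,220), and the head centre is (302,269).

```bash
cat > m2.py <<'E'
from h import *
import sys
def meas(f,T,dz=0,grip=True):
    im=cv2.imread('pics/'+f); c=manip.calibration('wrist'); c['cam_to_world']=T
    hsv=cv2.cvtColor(im,cv2.COLOR_BGR2HSV)
    big=lambda m: max(cv2.findContours(m,0,2)[0],key=cv2.contourArea)
    blue=cv2.inRange(hsv,(100,150,60),(125,255,255)); h=cv2.convexHull(big(blue))
    q=cv2.approxPolyDP(h,12,True)[:,0]; W=np.array([onplane(c,*p,.006) for p in q]); print('mat',q.tolist(),W.round(4).tolist(),W.mean(0))
    o=cv2.inRange(hsv,(3,150,90),(16,255,255)); o[:,:270]=0;o[:,340:]=0
    oc=big(o); pts=oc[:,0]; ymax=pts[:,1].max()
    # head: circle through lower contour
    hp=pts[pts[:,1]>ymax-22].astype(float); (x,y),r=cv2.minEnclosingCircle(hp.astype(np.float32)); print('head px',x,y,r)
    H=onplane(c,x,y,.062+dz); print('head xy (z.062) ',H,'(z.05)',onplane(c,x,y,.05+dz))
    dark=cv2.inRange(im,(0,0,0),(60,45,45)); L=[]
    for v in range(130,212,8):
        row=np.where(dark[v,275:330])[0]+275; L.append((onplane(c,row.min()-.5,v,.042+dz)+onplane(c,row.max()+.5,v,.042+dz))/2); w=np.linalg.norm(onplane(c,row.min()-.5,v,.042)-onplane(c,row.max()+.5,v,.042))
    L=np.array(L); print('width',w); k=np.polyfit(L[:,0],L[:,1],1); print('yaw axis',np.degrees(np.arctan(k[0])),'line y at head x',np.polyval(k,H[0]))
    y=np.arctan(k[0]); g=H[:2]-.097*np.array([np.cos(y),np.sin(y)]); print('grip',g, np.polyval(k,g[0]))
if __name__=='__main__': meas('w1.png',np.load('w1.npy'))
E
python3 m2.py
```

```text
mat [[241, 87], [354, 89], [344, 284], [241, 282]] [[0.3947, -0.2641, 0.006], [0.424, -0.1276, 0.006], [0.691, -0.186, 0.006], [0.6583, -0.3357, 0.006]] [ 0.54198222 -0.22833341  0.006     ]
head px 302.5 268.6666564941406 17.147335052490234
head xy (z.062)  [ 0.62362853 -0.23190834  0.062     ] (z.05) [ 0.63014231 -0.23390573  0.05      ]
width 0.028718352215452474
yaw axis -10.128893701601609 line y at head x -0.23153250443418635
grip [ 0.52814031 -0.21484961] -0.2144737760611496
```

```bash
python3 go.py .528 -.2145 .011 79.9
```

```text
t 2.4833 tcp [ 0.5125 -0.1892  0.2507] gap 0.994 F [-0.7  0.9  0.7]
toolx [-0.981  0.191  0.002] tooly [0.191 0.981 0.001]
travel(current axes) [-20.5 -22.1 239.6] rot [ 0.08 -0.11 -0.94] travel(goal axes) [-19.7 -22.1 239.7]
```

>>> send_rows(
  motion=[
    {"gripper": 85,"travel": [0,0,0],"rotation": [0.08,-0.1,-0.9]},
    {"gripper": 85,"travel": [-10,-11,20],"rotation": [0,0,0]},
    {"gripper": 85,"travel": [-10,-11,30],"rotation": [0,0,0]},
    {"gripper": 85,"travel": [0,0,30],"rotation": [0,0,0]},
    {"gripper": 85,"travel": [0,0,30],"rotation": [0,0,0]},
    {"gripper": 85,"travel": [0,0,30],"rotation": [0,0,0]},
    {"gripper": 85,"travel": [0,0,20],"rotation": [0,0,0]},
    {"gripper": 85,"travel": [0,0,0],"rotation": [0,0,0]},
    {"gripper": 85,"travel": [0,0,0],"rotation": [0,0,0]},
  ],
)

```text
t: 3.23
tcp_pos: [0.5288, -0.2138, 0.0909]
tool_rot: [0.087, 0.996, -0.0, -0.0]
force: [0.1, -0.9, 0.9]
finger_gap: 0.996
```

```bash
python3 go.py .528 -.2145 .011 79.9
```

```text
t 3.2333 tcp [ 0.5288 -0.2138  0.0909] gap 0.996 F [ 0.1 -0.9  0.9]
toolx [-0.985  0.173  0.001] tooly [ 0.173  0.985 -0.   ]
travel(current axes) [ 0.6 -0.8 79.9] rot [-0.01 -0.04  0.11] travel(goal axes) [ 0.7 -0.8 79.9]
```

>>> send_rows(
  motion=[
    {"gripper": 85,"travel": [0,-0.8,20],"rotation": [0,0,0]},
    {"gripper": 85,"travel": [0,0,20],"rotation": [0,0,0]},
    {"gripper": 85,"travel": [0,0,20],"rotation": [0,0,0]},
    {"gripper": 85,"travel": [0,0,12],"rotation": [0,0,0]},
    {"gripper": 85,"travel": [0,0,8],"rotation": [0,0,0]},
    {"gripper": 60,"travel": [0,0,0],"rotation": [0,0,0]},
    {"gripper": 45,"travel": [0,0,0],"rotation": [0,0,0]},
    {"gripper": 38,"travel": [0,0,0],"rotation": [0,0,0]},
    {"gripper": 34,"travel": [0,0,0],"rotation": [0,0,0]},
    {"gripper": 31,"travel": [0,0,0],"rotation": [0,0,0]},
    {"gripper": 28,"travel": [0,0,0],"rotation": [0,0,0]},
    {"gripper": 20,"travel": [0,0,0],"rotation": [0,0,0]},
  ],
  newtons=45,
)

```text
t: 4.23
tcp_pos: [0.53, -0.2167, 0.0124]
tool_rot: [0.088, 0.996, -0.001, 0.002]
force: [-0.4, -0.2, 5.6]
finger_gap: 0.344
```

>>> send_rows(
  motion=[
    {"gripper": 10,"travel": [0,0,0],"rotation": [0,0,0]},
    {"gripper": 10,"travel": [0,0,0],"rotation": [0,0,0]},
    {"gripper": 10,"travel": [0,0,0],"rotation": [0,0,0]},
    {"gripper": 10,"travel": [0,0,0],"rotation": [0,0,0]},
    {"gripper": 10,"travel": [0,0,0],"rotation": [0,0,0]},
  ],
)

```text
t: 4.65
tcp_pos: [0.5299, -0.2167, 0.0124]
tool_rot: [0.088, 0.996, -0.001, 0.002]
force: [0.4, 0.8, 5.0]
finger_gap: 0.344
```

```bash
python3 go.py .528 -.2145 .011 79.9
```

```text
t 4.65 tcp [ 0.5299 -0.2167  0.0124] gap 0.344 F [0.4 0.8 5. ]
toolx [-0.984  0.176 -0.003] tooly [ 0.176  0.984 -0.002]
travel(current axes) [2.3 1.8 1.4] rot [-0.11  0.19 -0.01] travel(goal axes) [2.3 1.8 1.4]
```

>>> send_rows(
  motion=[
    {"gripper": 10,"travel": [0,0,-3],"rotation": [0,0,0]},
    {"gripper": 10,"travel": [0,0,-6],"rotation": [0,0,0]},
    {"gripper": 10,"travel": [0,0,-11],"rotation": [0,0,0]},
    {"gripper": 10,"travel": [0,0,-15],"rotation": [0,0,0]},
    {"gripper": 10,"travel": [0,0,-20],"rotation": [0,0,0]},
    {"gripper": 10,"travel": [0,0,-25],"rotation": [0,0,0]},
    {"gripper": 10,"travel": [10,0,-25],"rotation": [0,0,0]},
    {"gripper": 10,"travel": [15,0,-25],"rotation": [0,0,0]},
    {"gripper": 10,"travel": [20,0,-25],"rotation": [0,0,0]},
    {"gripper": 10,"travel": [20,0,-25],"rotation": [0,0,0]},
    {"gripper": 10,"travel": [15,0,-20],"rotation": [0,0,0]},
    {"gripper": 10,"travel": [10,0,-10],"rotation": [0,0,0]},
  ],
)

```text
t: 5.65
tcp_pos: [0.4393, -0.2, 0.2242]
tool_rot: [0.088, 0.996, -0.002, 0.002]
force: [-0.3, -0.4, -1.2]
finger_gap: 0.342
```

```bash
python3 go.py .405 .0 .22 80; python3 go.py .42 .25 .22 80; python3 - <<'E'
from h import *
im,c=snap('wrist','w2.png'); np.save('w2.npy',c['cam_to_world'])
E
```

```text
t 5.65 tcp [ 0.4393 -0.2     0.2242] gap 0.342 F [-0.3 -0.4 -1.2]
toolx [-0.984  0.175 -0.004] tooly [ 0.175  0.984 -0.003]
travel(current axes) [ 68.9 190.9   3.4] rot [-0.17  0.25 -0.11] travel(goal axes) [ 68.6 191.    4.2]
t 5.65 tcp [ 0.4393 -0.2     0.2242] gap 0.342 F [-0.3 -0.4 -1.2]
toolx [-0.984  0.175 -0.004] tooly [ 0.175  0.984 -0.003]
travel(current axes) [ 98.  439.6   2.5] rot [-0.17  0.25 -0.11] travel(goal axes) [ 97.2 439.8   4.2]
```

View pics/w2.png

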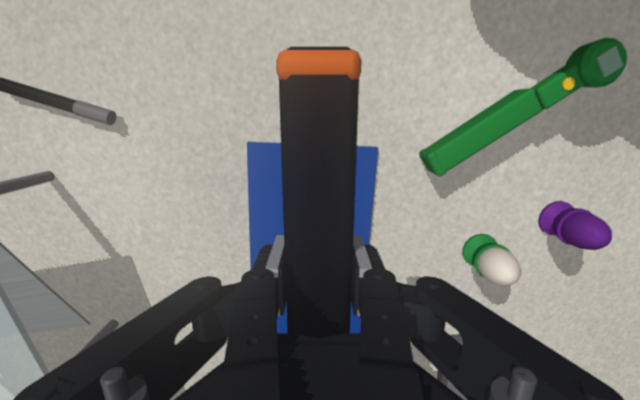

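The wrist view shows the thermometer held straight between the pads. The white egg is off to the right, outside the planned path. I'll carry it back and across.

>>> send_rows(
  motion=[
    {"gripper": 10,"travel": [10,0,0],"rotation": [-0.17,0.25,-0.1]},
    {"gripper": 10,"travel": [10,10,0],"rotation": [0,0,0]},
    {"gripper": 10,"travel": [10,20,0],"rotation": [0,0,0]},
    {"gripper": 10,"travel": [10,25,0],"rotation": [0,0,0]},
    {"gripper": 10,"travel": [10,27,0],"rotation": [0,0,0]},
    {"gripper": 10,"travel": [10,27,0],"rotation": [0,0,0]},
    {"gripper": 10,"travel": [5,27,0],"rotation": [0,0,0]},
    {"gripper": 10,"travel": [4,27,0],"rotation": [0,0,0]},
    {"gripper": 10,"travel": [3,27,0],"rotation": [0,0,0]},
    {"gripper": 10,"travel": [3,27,0],"rotation": [0,0,0]},
    {"gripper": 10,"travel": [3,27,0],"rotation": [0,0,0]},
    {"gripper": 10,"travel": [3,27,0],"rotation": [0,0,0]},
  ],
)

```text
t: 6.7
tcp_pos: [0.4071, 0.0821, 0.221]
tool_rot: [0.087, 0.996, 0.001, -0.002]
force: [0.5, 0.1, -1.1]
finger_gap: 0.342
```

>>> send_rows(
  motion=[
    {"gripper": 10,"travel": [3,27,0],"rotation": [0,0,0]},
    {"gripper": 10,"travel": [3,27,0],"rotation": [0,0,0]},
    {"gripper": 10,"travel": [3,27,0],"rotation": [0,0,0]},
    {"gripper": 10,"travel": [3,27,0],"rotation": [0,0,0]},
    {"gripper": 10,"travel": [3,27,0],"rotation": [0,0,0]},
    {"gripper": 10,"travel": [0,22,0],"rotation": [0,0,0]},
    {"gripper": 10,"travel": [0,12,0],"rotation": [0,0,0]},
    {"gripper": 10,"travel": [0,0,0],"rotation": [0,0,0]},
    {"gripper": 10,"travel": [0,0,0],"rotation": [0,0,0]},
  ],
)

```text
t: 7.45
tcp_pos: [0.4218, 0.2495, 0.2213]
tool_rot: [0.086, 0.996, 0.0, -0.002]
force: [-0.7, -0.1, -0.8]
finger_gap: 0.345
```

```bash
python3 go.py .487 .262 .18 79.9; python3 - <<'E'
from h import *
snap('wrist','w3.png'); snap('scene','s3.png'); snap('top','t3.png')
E
python3 -c "
import cv2,numpy as np
a,b,c=[cv2.imread('pics/%s3.png'%k) for k in 'wst']
cv2.imwrite('pics/m3.png',np.vstack([np.hstack([cv2.resize(a,(400,250)),c[60:310,60:460]]),cv2.resize(b[70:270,280:600],(480,300)).copy() if 0 else np.hstack([b[60:310,240:640],np.zeros((250,400,3),np.uint8)])]))"
```

```text
t 7.45 tcp [0.4218 0.2495 0.2213] gap 0.345 F [-0.7 -0.1 -0.8]
toolx [-0.985  0.172  0.004] tooly [ 0.172  0.985 -0.   ]
travel(current axes) [-62.3  23.5  41.1] rot [-0.   -0.24  0.19] travel(goal axes) [-62.   23.7  41.3]
```

View pics/m3.png

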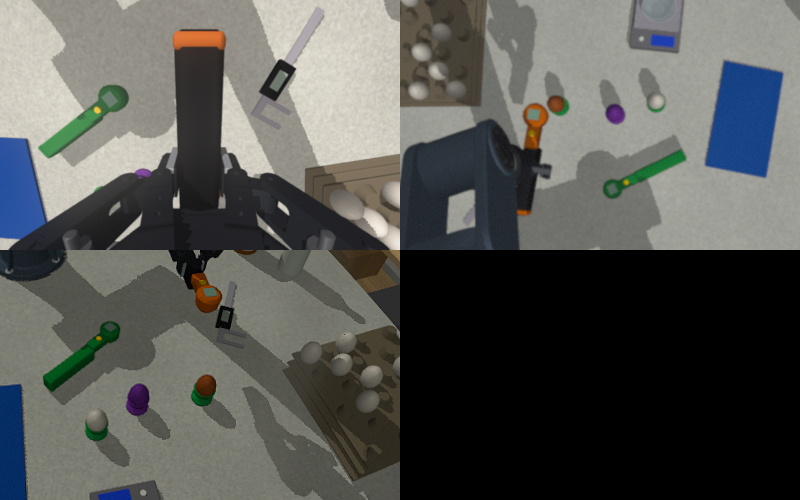

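The composite shows the head in the top view at full-image (195,175) and in the scene view at (447,107). The caliper and look-alikes are untouched. Next I'll triangulate the screen centre of the head and the egg's silhouette.

```bash
cat > m3.py <<'E'
from h import *
ct,cs=manip.calibration('top'),manip.calibration('scene')
def tri(p,q):
    (o1,d1),(o2,d2)=ray(ct,*p),ray(cs,*q)
    x=np.linalg.lstsq(np.c_[d1,-d2],o2-o1,rcond=None)[0]; a,b=o1+d1*x[0],o2+d2*x[1]; return ((a+b)/2).round(4),np.linalg.norm(a-b).round(4)
def ell(im,lo,hi,box,nm):
    m=cv2.inRange(cv2.cvtColor(im,cv2.COLOR_BGR2HSV),lo,hi); k=np.zeros_like(m); x0,y0,x1,y1=box; k[y0:y1,x0:x1]=255; m&=k
    m=cv2.morphologyEx(m,cv2.MORPH_OPEN,np.ones((3,3)))
    c=cv2.convexHull(max(cv2.findContours(m,0,1)[0],key=cv2.contourArea)); e=cv2.fitEllipse(c); print(nm,np.round(e[0],1),np.round(e[1],1),cv2.boundingRect(c)); return e[0]
def head(T,S,tb,sb):
    p=ell(T,(60,20,60),(105,140,255),tb,'scr top'); q=ell(S,(60,20,60),(105,140,255),sb,'scr scene'); print('HEAD',tri(p,q)); 
if __name__=='__main__':
    T,S=cv2.imread('pics/t3.png'),cv2.imread('pics/s3.png')
    head(T,S,(183,160,208,190),(432,95,465,122))
    T0=cv2.imread('pics/top0.png');S0=cv2.imread('pics/scene0.png')
    for A,B in((T,S),(T0,S0)):
        p=ell(A,(0,70,15),(17,255,255),(205,148,232,178),'egg top'); q=ell(B,(0,70,15),(17,255,255),(425,175,465,212),'egg sc')
        print('EGG',tri(p,q),'z.046',onplane(ct,*p,.046),onplane(cs,*q,.05))
    g=cv2.hconcat([cv2.resize(T0[140:185,190:240],None,fx=8,fy=8),cv2.resize(S0[175:220,420:470],None,fx=8,fy=8)]); g=cv2.vconcat([g,]); cv2.imwrite('pics/egg.png',g)
E
python3 m3.py
```

```text
scr top [193.3 174. ] [ 8.6 12.1] (189, 170, 10, 9)
scr scene [449.8 101.9] [ 9.2 12.2] (444, 98, 12, 8)
HEAD (array([0.5221, 0.2307, 0.2673]), np.float64(0.0008))
egg top [215.3 163.3] [15.6 16.3] (208, 156, 16, 16)
egg sc [445.7 194.8] [19.6 21.4] (436, 185, 20, 21)
EGG (array([0.5824, 0.2445, 0.045 ]), np.float64(0.0006)) z.046 [0.5821332  0.24400563 0.046     ] [0.58510278 0.24225919 0.05      ]
egg top [215.3 163.3] [15.6 16.3] (208, 156, 16, 16)
egg sc [445.7 194.8] [19.6 21.4] (436, 185, 20, 21)
EGG (array([0.5824, 0.2445, 0.045 ]), np.float64(0.0006)) z.046 [0.5821332  0.24400563 0.046     ] [0.58510278 0.24225919 0.05      ]
```

View pics/egg.png

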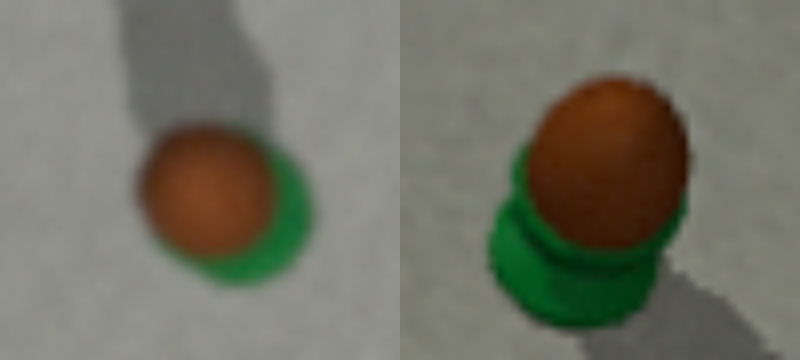

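>>> send_rows(
  motion=[
    {"gripper": 10,"travel": [-6,2,3],"rotation": [0,-0.15,0]},
    {"gripper": 10,"travel": [-10,4,7],"rotation": [0,0,0]},
    {"gripper": 10,"travel": [-13,5,12],"rotation": [0,0,0]},
    {"gripper": 10,"travel": [-13,5,13],"rotation": [0,0,0]},
    {"gripper": 10,"travel": [-10,4,13],"rotation": [0,0,0]},
    {"gripper": 10,"travel": [-6,2,12],"rotation": [0,0,0]},
    {"gripper": 10,"travel": [-2,0,7],"rotation": [0,0,0]},
    {"gripper": 10,"travel": [0,0,4],"rotation": [0,0,0]},
    {"gripper": 10,"travel": [0,0,0],"rotation": [0,0,0]},
    {"gripper": 10,"travel": [0,0,0],"rotation": [0,0,0]},
    {"gripper": 10,"travel": [0,0,0],"rotation": [0,0,0]},
  ],
)

```text
t: 8.52
tcp_pos: [0.4851, 0.2612, 0.1517]
tool_rot: [0.087, 0.996, 0.001, 0.0]
force: [-0.4, 0.4, -1.5]
finger_gap: 0.34
```

```bash
python3 go.py .4845 .261 .15 79.9; python3 - <<'E'
from m3 import *
T,_=snap('top','t4.png'); S,_=snap('scene','s4.png')
T,S=T[:,:,::-1].copy(),S[:,:,::-1].copy()
a=cv2.resize(T[120:220,150:270],(480,400)); b=cv2.resize(S[100:220,380:500],(320,320)); b=cv2.copyMakeBorder(b,0,80,0,0,0)
cv2.imwrite('pics/m4.png',cv2.hconcat([a,b]))
try: head(cv2.imread('pics/top0.png'),cv2.imread('pics/scene0.png'),(395,130,422,155),(215,265,245,298))
except Exception as e: print(e)
try: head(T,S,(195,140,235,185),(420,130,480,200))
except Exception as e: print(e)
E
```

```text
t 8.5167 tcp [0.4851 0.2612 0.1517] gap 0.34 F [-0.4  0.4 -1.5]
toolx [-0.985  0.173 -0.001] tooly [0.173 0.985 0.002]
travel(current axes) [ 0.5 -0.3  1.7] rot [0.11 0.03 0.11] travel(goal axes) [ 0.5 -0.3  1.7]
scr top [408.1 139.6] [5.5 9.5] (406, 137, 7, 6)
scr scene [228.7 279.4] [10.1 14.1] (223, 275, 11, 10)
HEAD (array([ 0.6302, -0.2329,  0.0588]), np.float64(0.0006))
scr top [198.1 149.4] [7.7 9.7] (195, 146, 8, 8)
scr scene [463.4 150.3] [ 9.3 12. ] (458, 146, 12, 9)
HEAD (array([0.585 , 0.2429, 0.1982]), np.float64(0.001))
```

View pics/m4.png

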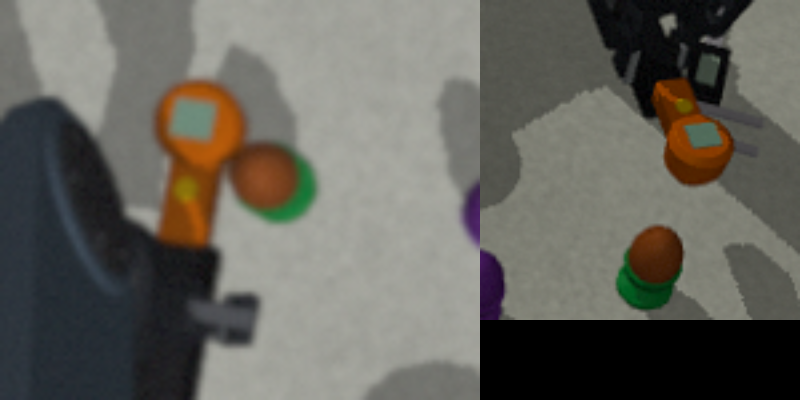

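>>> send_rows(
  motion=[
    {"gripper": 10,"travel": [0.5,0,3],"rotation": [0,0,0]},
    {"gripper": 10,"travel": [0.5,0.5,7],"rotation": [0,0,0]},
    {"gripper": 10,"travel": [0.6,0,10],"rotation": [0,0,0]},
    {"gripper": 10,"travel": [0,0,10],"rotation": [0,0,0]},
    {"gripper": 10,"travel": [0,0,7],"rotation": [0,0,0]},
    {"gripper": 10,"travel": [0,0,4],"rotation": [0,0,0]},
    {"gripper": 10,"travel": [0,0,2],"rotation": [0,0,0]},
    {"gripper": 10,"travel": [0,0,0],"rotation": [0,0,0]},
    {"gripper": 10,"travel": [0,0,0],"rotation": [0,0,0]},
    {"gripper": 10,"travel": [0,0,0],"rotation": [0,0,0]},
  ],
)

```text
t: 9.45
tcp_pos: [0.4841, 0.262, 0.1084]
tool_rot: [0.087, 0.996, 0.001, 0.0]
force: [-0.2, 0.3, -1.6]
finger_gap: 0.35
```

```bash
python3 go.py .4835 .262 .1085 79.9; python3 - <<'E'
from m3 import *
T,_=snap('top','t5.png'); S,_=snap('scene','s5.png')
T,S=T[:,:,::-1].copy(),S[:,:,::-1].copy()
b=cv2.resize(S[130:230,380:500],(720,600)); cv2.imwrite('pics/m5.png',b)
head(T,S,(190,140,230,180),(420,140,490,195))
E
```

```text
t 9.45 tcp [0.4841 0.262  0.1084] gap 0.35 F [-0.2  0.3 -1.6]
toolx [-0.985  0.174 -0.001] tooly [0.174 0.985 0.002]
travel(current axes) [ 0.6 -0.1 -0.1] rot [0.11 0.04 0.1 ] travel(goal axes) [ 0.6 -0.2 -0.1]
scr top [203.2 153.6] [7.7 8.4] (200, 151, 8, 7)
scr scene [458.  164.3] [ 9.6 11.5] (453, 160, 11, 8)
HEAD (array([0.5846, 0.2437, 0.1548]), np.float64(0.0002))
```

View pics/m5.png

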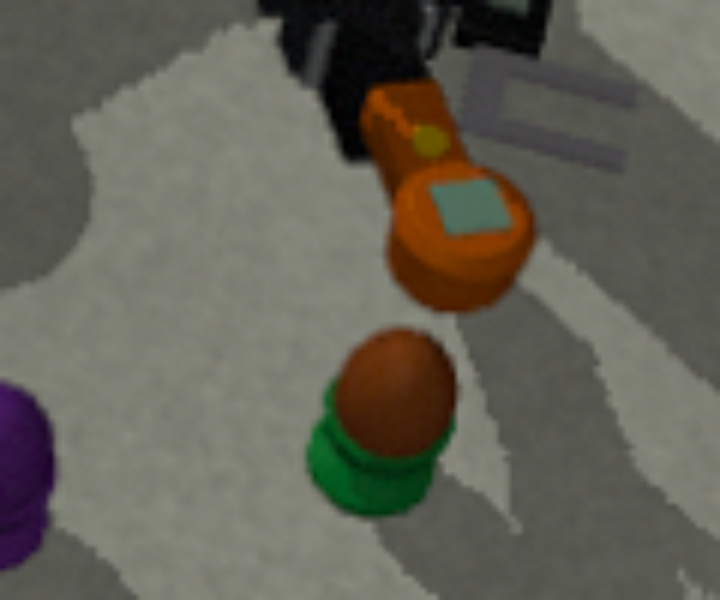

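The view shows the head above the brown egg, head silhouette centre near full-image (457,169.5), with a clear gap to the shell. I'll cross-check the lens position from the silhouette.

```bash
python3 - <<'E'
from m3 import *
print(onplane(cs,457,169.5,.136),onplane(cs,457.3,166.8,.158))
t=cv2.imread('pics/t5.png')[130:190,170:240]; h=cv2.cvtColor(t,cv2.COLOR_BGR2HSV)
m=cv2.inRange(h,(6,190,110),(22,255,255))|cv2.inRange(h,(60,20,60),(105,140,255))
c=max(cv2.findContours(m,0,1)[0],key=cv2.contourArea)
ps=c[:,0]; print(cv2.boundingRect(c))
hp=ps[ps[:,1]<ps[:,1].min()+12]; e=cv2.minEnclosingCircle(hp); print(e)
u,v=e[0][0]+170,e[0][1]+130
for z in(.136,.15,.158): print(onplane(ct,u,v,z))
E
```

```text
[0.58411839 0.24696565 0.136     ] [0.59160765 0.23776836 0.158     ]
(25, 16, 22, 38)
((35.0625, 24.6875), 10.203117370605469)
[0.58592113 0.24477939 0.136     ]
[0.58305747 0.24085153 0.15      ]
[0.5814211  0.23860704 0.158     ]
```

>>> send_rows(
  motion=[
    {"gripper": 10,"travel": [1,0,0],"rotation": [0,0,0]},
    {"gripper": 10,"travel": [0,0,0],"rotation": [0,0,0]},
    {"gripper": 10,"travel": [0,0,0],"rotation": [0,0,0]},
    {"gripper": 10,"travel": [0,0,0],"rotation": [0,0,0]},
    {"gripper": 10,"travel": [0,0,0],"rotation": [0,0,0]},
    {"gripper": 10,"travel": [0,0,0],"rotation": [0,0,0]},
    {"gripper": 10,"travel": [0,0,0],"rotation": [0,0,0]},
    {"gripper": 10,"travel": [0,0,0],"rotation": [0,0,0]},
    {"gripper": 10,"travel": [0,0,0],"rotation": [0,0,0]},
    {"gripper": 10,"travel": [0,0,0],"rotation": [0,0,0]},
    {"gripper": 10,"travel": [0,0,0],"rotation": [0,0,0]},
    {"gripper": 10,"travel": [0,0,0],"rotation": [0,0,0]},
  ],
)

```text
t: 10.55
tcp_pos: [0.4827, 0.2621, 0.1081]
tool_rot: [0.087, 0.996, 0.001, 0.0]
force: [-0.3, -0.8, -1.6]
finger_gap: 0.344
```

>>> send_rows(
  motion=[
    {"gripper": 10,"travel": [0,0,0],"rotation": [0,0,0]},
    {"gripper": 10,"travel": [0,0,0],"rotation": [0,0,0]},
    {"gripper": 10,"travel": [0,0,0],"rotation": [0,0,0]},
    {"gripper": 10,"travel": [0,0,0],"rotation": [0,0,0]},
    {"gripper": 10,"travel": [0,0,0],"rotation": [0,0,0]},
    {"gripper": 10,"travel": [0,0,0],"rotation": [0,0,0]},
    {"gripper": 10,"travel": [0,0,0],"rotation": [0,0,0]},
    {"gripper": 10,"travel": [0,0,0],"rotation": [0,0,0]},
    {"gripper": 10,"travel": [0,0,0],"rotation": [0,0,0]},
    {"gripper": 10,"travel": [0,0,0],"rotation": [0,0,0]},
    {"gripper": 10,"travel": [0,0,0],"rotation": [0,0,0]},
    {"gripper": 10,"travel": [0,0,0],"rotation": [0,0,0]},
  ],
)

```text
t: 11.55
tcp_pos: [0.4827, 0.2621, 0.1081]
tool_rot: [0.087, 0.996, 0.001, 0.0]
force: [-1.7, 0.7, -1.5]
finger_gap: 0.341
```

>>> send_rows(
  motion=[
    {"gripper": 10,"travel": [0,0,0],"rotation": [0,0,0]},
    {"gripper": 10,"travel": [0,0,0],"rotation": [0,0,0]},
    {"gripper": 10,"travel": [0,0,0],"rotation": [0,0,0]},
    {"gripper": 10,"travel": [0,0,0],"rotation": [0,0,0]},
    {"gripper": 10,"travel": [0,0,0],"rotation": [0,0,0]},
    {"gripper": 10,"travel": [0,0,0],"rotation": [0,0,0]},
    {"gripper": 10,"travel": [0,0,0],"rotation": [0,0,0]},
    {"gripper": 10,"travel": [0,0,0],"rotation": [0,0,0]},
    {"gripper": 10,"travel": [0,0,-3],"rotation": [0,0,0]},
    {"gripper": 10,"travel": [0,0,-8],"rotation": [0,0,0]},
    {"gripper": 10,"travel": [0,0,-15],"rotation": [0,0,0]},
    {"gripper": 10,"travel": [3,0,-20],"rotation": [0,0,0]},
  ],
)

```text
t: 12.55
tcp_pos: [0.4795, 0.2622, 0.1541]
tool_rot: [0.087, 0.996, 0.0, -0.001]
force: [-0.6, 0.9, -0.8]
finger_gap: 0.344
```

>>> send_rows(
  motion=[
    {"gripper": 10,"travel": [10,-3,-22],"rotation": [0,0,0]},
    {"gripper": 10,"travel": [16,-5,-22],"rotation": [0,0,0]},
    {"gripper": 10,"travel": [16,-5,-17],"rotation": [0,0,0]},
    {"gripper": 10,"travel": [14,-5,-8],"rotation": [0,0,0]},
    {"gripper": 10,"travel": [8,-3,0],"rotation": [0,0,0]},
    {"gripper": 10,"travel": [0,-5,0],"rotation": [0,0,0]},
    {"gripper": 10,"travel": [-3,-15,0],"rotation": [0,0,0]},
    {"gripper": 10,"travel": [-3,-25,0],"rotation": [0,0,0]},
    {"gripper": 10,"travel": [-3,-27,0],"rotation": [0,0,0]},
    {"gripper": 10,"travel": [-3,-27,0],"rotation": [0,0,0]},
    {"gripper": 10,"travel": [-3,-27,0],"rotation": [0,0,0]},
    {"gripper": 10,"travel": [-3,-27,0],"rotation": [0,0,0]},
  ],
)

```text
t: 13.55
tcp_pos: [0.4045, 0.0975, 0.2223]
tool_rot: [0.087, 0.996, 0.001, -0.0]
force: [0.0, -1.0, -0.6]
finger_gap: 0.345
```

```bash
python3 go.py .41 -.17 .225 79; python3 go.py .528 -.228 .05 78
```

```text
t 13.55 tcp [0.4045 0.0975 0.2223] gap 0.345 F [ 0.  -1.  -0.6]
toolx [-0.985  0.173  0.001] tooly [0.173 0.985 0.001]
travel(current axes) [ -51.8 -262.5   -3.1] rot [ 0.07 -0.03  1.01] travel(goal axes) [ -56.5 -261.5   -2.7]
t 13.55 tcp [0.4045 0.0975 0.2223] gap 0.345 F [ 0.  -1.  -0.6]
toolx [-0.985  0.173  0.001] tooly [0.173 0.985 0.001]
travel(current axes) [-178.2 -299.4  171.8] rot [ 0.07 -0.03  2.01] travel(goal axes) [-188.5 -292.7  172.3]
```

>>> send_rows(
  motion=[
    {"gripper": 10,"travel": [-4,-27,0],"rotation": [0,0,0]},
    {"gripper": 10,"travel": [-4,-27,0],"rotation": [0,0,0]},
    {"gripper": 10,"travel": [-4,-27,0],"rotation": [0,0,0]},
    {"gripper": 10,"travel": [-5,-27,0],"rotation": [0,0,0]},
    {"gripper": 10,"travel": [-5,-27,0],"rotation": [0,0,0]},
    {"gripper": 10,"travel": [-5,-27,0],"rotation": [0,0,0]},
    {"gripper": 10,"travel": [-5,-27,0],"rotation": [0,0,0]},
    {"gripper": 10,"travel": [-5,-27,0],"rotation": [0,0,0]},
    {"gripper": 10,"travel": [-5,-23,0],"rotation": [0,0,0]},
    {"gripper": 10,"travel": [-6,-15,0],"rotation": [0,0,0.5]},
    {"gripper": 10,"travel": [-10,-10,2],"rotation": [0,0,0.8]},
    {"gripper": 10,"travel": [-14,-5,5],"rotation": [0,0,0.9]},
  ],
)

```text
t: 14.55
tcp_pos: [0.4284, -0.1807, 0.2151]
tool_rot: [0.108, 0.994, 0.001, 0.0]
force: [0.4, 0.7, -1.6]
finger_gap: 0.344
```

```bash
python3 go.py .529 -.2295 .05 77.7
```

```text
t 14.55 tcp [ 0.4284 -0.1807  0.2151] gap 0.344 F [ 0.4  0.7 -1.6]
toolx [-0.977  0.215  0.   ] tooly [0.215 0.977 0.001]
travel(current axes) [-108.8  -26.3  165. ] rot [ 0.07 -0.01 -0.11] travel(goal axes) [-108.7  -26.3  165.1]
```

>>> send_rows(
  motion=[
    {"gripper": 10,"travel": [-18,-3,10],"rotation": [0,0,0]},
    {"gripper": 10,"travel": [-20,-4,15],"rotation": [0,0,0]},
    {"gripper": 10,"travel": [-20,-5,20],"rotation": [0,0,0]},
    {"gripper": 10,"travel": [-20,-5,25],"rotation": [0,0,0]},
    {"gripper": 10,"travel": [-16,-5,25],"rotation": [0,0,0]},
    {"gripper": 10,"travel": [-10,-4,25],"rotation": [0,0,0]},
    {"gripper": 10,"travel": [-4,0,20],"rotation": [0,0,0]},
    {"gripper": 10,"travel": [0,0,15],"rotation": [0,0,0]},
    {"gripper": 10,"travel": [0,0,8],"rotation": [0,0,0]},
    {"gripper": 10,"travel": [0,0,0],"rotation": [0,0,0]},
    {"gripper": 10,"travel": [0,0,0],"rotation": [0,0,0]},
  ],
)

```text
t: 15.47
tcp_pos: [0.5282, -0.2264, 0.0518]
tool_rot: [0.106, 0.994, 0.001, -0.0]
force: [0.8, 0.3, -1.5]
finger_gap: 0.348
```

```bash
python3 go.py .529 -.2295 .0124 77.7
```

```text
t 15.4667 tcp [ 0.5282 -0.2264  0.0518] gap 0.348 F [ 0.8  0.3 -1.5]
toolx [-0.977  0.211  0.001] tooly [0.211 0.977 0.002]
travel(current axes) [-1.4 -2.9 39.4] rot [ 0.12 -0.07  0.11] travel(goal axes) [-1.4 -2.8 39.4]
```

>>> send_rows(
  motion=[
    {"gripper": 10,"travel": [-1.4,-2.8,10],"rotation": [0.1,0,0]},
    {"gripper": 10,"travel": [0,0,10],"rotation": [0,0,0]},
    {"gripper": 10,"travel": [0,0,7],"rotation": [0,0,0]},
    {"gripper": 10,"travel": [0,0,5],"rotation": [0,0,0]},
    {"gripper": 10,"travel": [0,0,3],"rotation": [0,0,0]},
    {"gripper": 10,"travel": [0,0,1],"rotation": [0,0,0]},
    {"gripper": 10,"travel": [0,0,0],"rotation": [0,0,0]},
    {"gripper": 10,"travel": [0,0,0],"rotation": [0,0,0]},
  ],
)

```text
t: 16.13
tcp_pos: [0.5292, -0.2297, 0.0165]
tool_rot: [0.106, 0.994, -0.0, 0.0]
force: [-0.6, -0.1, -1.1]
finger_gap: 0.345
```

>>> send_rows(
  motion=[
    {"gripper": 10,"travel": [0,0,1],"rotation": [0,0,0]},
    {"gripper": 10,"travel": [0,0,1],"rotation": [0,0,0]},
    {"gripper": 10,"travel": [0,0,0.7],"rotation": [0,0,0]},
    {"gripper": 10,"travel": [0,0,0],"rotation": [0,0,0]},
    {"gripper": 10,"travel": [0,0,0],"rotation": [0,0,0]},
  ],
)

```text
t: 16.55
tcp_pos: [0.529, -0.2297, 0.0137]
tool_rot: [0.106, 0.994, -0.0, -0.0]
force: [-0.3, -0.1, -2.6]
finger_gap: 0.342
```

>>> send_rows(
  motion=[
    {"gripper": 10,"travel": [0,0,0.6],"rotation": [0,0,0]},
    {"gripper": 10,"travel": [0,0,0.6],"rotation": [0,0,0]},
    {"gripper": 10,"travel": [0,0,0],"rotation": [0,0,0]},
    {"gripper": 10,"travel": [0,0,0],"rotation": [0,0,0]},
  ],
)

```text
t: 16.88
tcp_pos: [0.5291, -0.2297, 0.0126]
tool_rot: [0.106, 0.994, -0.0, 0.0]
force: [1.2, 0.8, 0.1]
finger_gap: 0.344
```

>>> send_rows(
  motion=[
    {"gripper": 10,"travel": [0,0,0.5],"rotation": [0,0,0]},
    {"gripper": 10,"travel": [0,0,0],"rotation": [0,0,0]},
    {"gripper": 10,"travel": [0,0,0],"rotation": [0,0,0]},
  ],
)

```text
t: 17.13
tcp_pos: [0.5291, -0.2297, 0.0124]
tool_rot: [0.106, 0.994, -0.0, 0.0]
force: [-0.7, 0.5, 4.2]
finger_gap: 0.345
```

Contact is made at 4 N. I'll release slowly and retreat straight up.

>>> send_rows(
  motion=[
    {"gripper": 30,"travel": [0,0,0],"rotation": [0,0,0]},
    {"gripper": 34,"travel": [0,0,0],"rotation": [0,0,0]},
    {"gripper": 40,"travel": [0,0,0],"rotation": [0,0,0]},
    {"gripper": 50,"travel": [0,0,0],"rotation": [0,0,0]},
    {"gripper": 65,"travel": [0,0,0],"rotation": [0,0,0]},
    {"gripper": 80,"travel": [0,0,0],"rotation": [0,0,0]},
    {"gripper": 80,"travel": [0,0,0],"rotation": [0,0,0]},
    {"gripper": 80,"travel": [0,0,-3],"rotation": [0,0,0]},
    {"gripper": 80,"travel": [0,0,-8],"rotation": [0,0,0]},
    {"gripper": 80,"travel": [0,0,-15],"rotation": [0,0,0]},
    {"gripper": 80,"travel": [0,0,-20],"rotation": [0,0,0]},
    {"gripper": 80,"travel": [0,0,-25],"rotation": [0,0,0]},
  ],
)

```text
t: 18.13
tcp_pos: [0.5282, -0.2291, 0.0832]
tool_rot: [0.106, 0.994, 0.001, -0.001]
force: [0.6, -0.6, -0.5]
finger_gap: 0.939
```

>>> send_rows(
  motion=[
    {"gripper": 80,"travel": [0,0,-30],"rotation": [0,0,0]},
    {"gripper": 80,"travel": [0,0,-30],"rotation": [0,0,0]},
    {"gripper": 80,"travel": [0,0,-30],"rotation": [0,0,0]},
    {"gripper": 80,"travel": [0,0,-30],"rotation": [0,0,0]},
    {"gripper": 80,"travel": [0,0,-20],"rotation": [0,0,0]},
    {"gripper": 80,"travel": [0,0,-10],"rotation": [0,0,0]},
    {"gripper": 80,"travel": [0,0,0],"rotation": [0,0,0]},
    {"gripper": 80,"travel": [0,0,0],"rotation": [0,0,0]},
  ],
)

```text
t: 18.8
tcp_pos: [0.5287, -0.2294, 0.233]
tool_rot: [0.106, 0.994, -0.0, -0.0]
force: [-0.3, 0.2, -1.2]
finger_gap: 0.937
```

```bash
python3 - <<'E'
from m3 import *
import m2
c=manip.calibration('wrist')
W,c=snap('wrist','w6.png'); T,_=snap('top','t6.png'); S,_=snap('scene','s6.png')
try: m2.meas('w6.png',c['cam_to_world'])
except Exception as e: print(e)
S0=cv2.imread('pics/scene0.png'); S=S[:,:,::-1].copy()
for b,n in(((425,175,465,212),'brown'),):
    ell(S0,(0,70,15),(17,255,255),b,n);ell(S,(0,70,15),(17,255,255),b,n)
d=cv2.absdiff(S0,S); print('diff around white/brown cups',d[215:255,320:355].mean(),d[180:220,425:465].mean())
cv2.imwrite('pics/m6.png',cv2.hconcat([cv2.resize(W[:,:,::-1].copy(),(400,250)),S[100:350,150:550]]))
E
```

```text
mat [[385, 65], [373, 276], [264, 275], [253, 79], [270, 65]] [[0.424, -0.1279, 0.006], [0.6924, -0.1859, 0.006], [0.6585, -0.3357, 0.006], [0.4065, -0.2812, 0.006], [0.396, -0.2579, 0.006]] [ 0.51549545 -0.23771309  0.006     ]
head px 318.0 260.0 18.43918800354004
head xy (z.062)  [ 0.62247606 -0.24997334  0.062     ] (z.05) [ 0.62869588 -0.25133614  0.05      ]
zero-size array to reduction operation minimum which has no identity
brown [445.7 194.8] [19.6 21.4] (436, 185, 20, 21)
brown [445.7 194.8] [19.6 21.5] (436, 185, 20, 21)
diff around white/brown cups 10.07 16.768333333333334
```

View pics/m6.png

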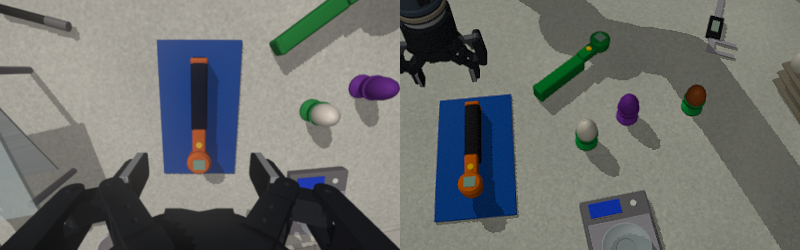

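The thermometer lies flat and centred on the mat, the gripper is clear, and the eggs and look-alikes stand where they were. I'm handing the job in.

```bash
python3 -c "
from station import manip
print(manip.sense()['t'],manip.sign_off())"
```

```text
the job is handed in; nothing more can be done
18.95 None
```

I picked up the orange thermometer and held it level and still over the brown egg for about 2.5 s. Then I laid it back on the middle of its mat and let go. I handed in at t = 18.95 s of the 54 s allowed.

**At the egg:** the lens was about 4 cm above the shell. My different estimates of its centre spread by a few millimetres; their average was about 2 mm from the egg's axis, and I shifted 1 mm to reduce that. I took no further picture after that shift.

**White egg:** on both crossings the lens stayed about 8 cm to the side of it and well above it.

**Laying back:** contact force was 4 N. The last pictures show the thermometer flat and centred on the mat with the gripper about 20 cm above it. The brown egg's outline was at exactly the same pixels as at the start. The white egg and the look-alikes I checked only by eye, and they looked unmoved.

**Checks that failed or disagreed:**
- The final wrist measurement of the handle's direction failed, because its mask found no pixels.
- The wrist-view mat centre was off because a mat edge or corner was missed. I placed by the top-view value instead.
- The image difference around the cups was not zero. I put that down to the arm's moving shadow.

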